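# Set out the tasting flight in its nests and cover the cup

## Task

Set out the tasting flight on the bottling bench: stand the small amber bottle, the square green bottle, the metal flask and the blue cup upright, each down in the nest of its own colour and shape, setting them down rather than dropping them. Once the cup stands free in its nest, and not before, cover it with the wooden lid, knob up. Leave the basket of corks where it stands, and finish with everything released and at rest.

Things in the scene. Friction and masses are not known exactly. Their poses are not given: they have to be found in the camera images.
- amber_bottle: Small round amber bottle with cream label band and black cap, standing: body 42 mm in diameter and straight up to 56 mm, cap 27 mm in diameter, 85 mm tall in all, about 0.14 kg. Origin: centre of its underside; z up.
- green_bottle: Small square green bottle with brass-coloured cap, standing: body 46 x 46 mm and 58 mm high, sides along its x and y axes, cap 27 mm in diameter, 85 mm tall in all, about 0.18 kg. Origin: centre of its underside; z up.
- flask: Flat metal pocket flask, standing: body 66 mm along its x axis, 30 mm along its y axis, 70 mm high, dark screw cap 20 mm in diameter on top, 85 mm tall in all, about 0.16 kg. Origin: centre of its underside; z up.
- cup: Blue tasting cup without handle, open at the top, empty, standing: 54 mm in diameter at the foot, 58 mm at the rim, 70 mm tall, wall 3 mm, about 0.14 kg. Origin: centre of its underside; z up.
- lid: Wooden lid for the cup, lying knob up on the bench: flat disc 72 mm in diameter and 7 mm thick with a plain flat underside, upright dark knob 20 mm in diameter from 7 to 40 mm height, about 0.06 kg. On the cup it simply rests on the rim. Origin: centre of its underside; z up.
- nest_amber: Nest of the amber bottle. Fixed white plate 100 x 100 x 6 mm with a raised round amber rim standing 10 mm high (5 mm thick) around a round amber floor 56 mm across; the nest floor lies 6 mm and the rim's top 16 mm above the bench. Origin: centre of the plate's underside, which is also the centre of the nest; z up. The smaller of the two round nests.
- nest_green: Nest of the square green bottle. Fixed white plate 100 x 100 x 6 mm with a raised square green rim standing 10 mm high (5 mm thick) around a square green floor 60 x 60 mm; the nest floor lies 6 mm and the rim's top 16 mm above the bench. Origin: centre of the plate's underside, which is also the centre of the nest; z up. The sides of the square lie along its x and y axes.
- nest_flask: Nest of the metal flask. Fixed white plate 100 x 100 x 6 mm with a raised oblong grey rim standing 10 mm high (5 mm thick) around a grey floor 80 mm along its x axis and 44 mm along its y axis; the nest floor lies 6 mm and the rim's top 16 mm above the bench. Origin: centre of the plate's underside, which is also the centre of the nest; z up. The flask fits either way round, its long side along the nest's long side.
- nest_cup: Nest of the blue cup. Fixed white plate 100 x 100 x 6 mm with a raised round blue rim standing 10 mm high (5 mm thick) around a round blue floor 72 mm across; the nest floor lies 6 mm and the rim's top 16 mm above the bench. Origin: centre of the plate's underside, which is also the centre of the nest; z up. The larger of the two round nests.
- basket: Round brown basket full of corks, loose, 72 mm across and about 75 mm high, standing among the things; not to be moved. Origin: centre of its underside.
There are look-alikes about, which are no part of the job. What is shaped like the nest_amber but pink or yellow is not meant.

How it is judged:
On the way, in this order (a step that is already met when the one before it is completed fails the run):
1. the cup stands upright in its nest, let go (horizontal distance between cup and nest_cup below 0.012 m and z of cup in the frame of nest_cup below 0.01 m and angle between cup's own z axis and vertical below 0.12 rad and linear speed of cup below 0.02 m/s and contact force between cup and the fingers below 0.1 N), for 0.2 s.
2. the lid lies on the cup, knob up, with the cup in its nest (horizontal distance between cup and nest_cup below 0.012 m and z of cup in the frame of nest_cup below 0.01 m and angle between each of cup, lid's own z axis and vertical below 0.12 rad and horizontal distance between lid and cup below 0.012 m and z of lid in the frame of cup between 0.064 and 0.076 m), for 0.2 s.
At the end, for the whole second after the job is handed in: Both bottles, flask and cup stand upright (0.12 rad) on the floor of their own nest, within 12 mm of its centre and under 10 mm above its underside; the lid lies level on the cup's rim within 12 mm of its centre; all released and at rest (all of step 2 and horizontal distance between amber_bottle and nest_amber below 0.012 m and z of amber_bottle in the frame of nest_amber below 0.01 m and angle between each of amber_bottle, green_bottle, flask's own z axis and vertical below 0.12 rad and linear speed of each of amber_bottle, green_bottle, flask, cup, lid below 0.02 m/s and contact force between each of amber_bottle, green_bottle, flask, cup, lid and the fingers below 0.1 N and horizontal distance between green_bottle and nest_green below 0.012 m and z of green_bottle in the frame of nest_green below 0.01 m and horizontal distance between flask and nest_flask below 0.012 m and z of flask in the frame of nest_flask below 0.01 m); the robot touches nothing.
It fails at once if the basket of corks shifted by more than 25 mm or tipped (distance of basket from where it was at the start of the episode above 0.025 m or angle between basket's own z axis and vertical above 0.3 rad).
It fails at once if a thing dropped: out of the fingers and falling faster than 0.8 m/s (a fall of more than about 30 mm) ((linear speed of amber_bottle above 0.8 m/s and contact force between amber_bottle and the fingers below 0.05 N) or (linear speed of green_bottle above 0.8 m/s and contact force between green_bottle and the fingers below 0.05 N) or (linear speed of flask above 0.8 m/s and contact force between flask and the fingers below 0.05 N) or (linear speed of cup above 0.8 m/s and contact force between cup and the fingers below 0.05 N) or (linear speed of lid above 0.8 m/s and contact force between lid and the fingers below 0.05 N)).
It also fails if it takes over 131 s, if anything falls off the work surface, if the arm or the gripper's body presses on something with over 40 N, if the wrist force passes 120 N, or if a joint passes its speed limit or range.

## Robot

A 6-joint arm with a two-finger parallel gripper is mounted at the origin on the work surface. World frame = base frame: x ahead of the robot, y to its left, z up, the work surface at z = 0. Lengths are in m, angles in rad, forces in N, time in s.
With the tool pointing down it reaches from about 0.35 to 0.775 m from the base axis. Payload 7.3 kg.
Tool frame: the origin (TCP) lies midway between the tips of the shut fingers; the grasp point (between the pads) lies 19 mm behind it; z points along the fingers, y is the line along which they close (so a half turn about z gives the same grasp; the last joint's range is limited). The gripper opens to 92 mm and grips with 3 to 60 N. Pads are 19 mm wide; open, the fingers measure 130 mm over their backs; the gripper's body (75 mm by 190 mm) begins 47 mm behind the grasp point.
Start: joints at [-1.32, 0.342, 1.524, -0, 1.275, -0.146], TCP at [0.203, -0.484, 0.227] pointing down, gripper open.
Joint ranges: [-2.53, 2.53], [-0.77, 2.02], [0.04, 2.7], [-1, 4.14], [0.28, 2.66], [-3.11, 3.11]. Speed limits (rad/s): [2.57, 2.57, 3.14, 3.14, 3.14, 3.14].

## Interface

Orientations are given as a unit quaternion [x, y, z, w].
In Python, from plant import arm gives the robot as it stands. The module is installed in compiled form; this text tells all that it offers.
- The arm moves only by the tool carry_out, never from a script. Its arguments are lists of equal length, an entry for each row: "xyz": the shift along the tool's x, y, z in cm, a list of three; "dr": the turn, a rotation vector about the tool's x, y, z in rad, a list of three; "hand": the opening in per cent of the stroke, from 0 (shut) to 100 (fully open). In form: {"xyz": [[x, y, z], ...], "dr": [[ax, ay, az], ...], "hand": [hand, ...]}. A call has 1 to 12 rows; each row shifts and turns the commanded pose from where the row before left it, along the tool's axes as they then stand; what a row does not reach is not made up. A row lasts 1/10 s, in which the tool goes at most 50 mm and 8.59 degrees, less where a joint would pass 70% of its speed; a pose out of reach is approached as far as the arm can. A call with a gripper value outside its range is refused whole. The fingers move at their own pace and stop on an object; "newtons" is the grip in N (left out, the last holds). Time passes only in rows, so rows that do not move let the fingers close. It gives the time, the measured TCP pose, the force, the opening and the grip force at its end, in the units of the state.
- arm.state(): the state, without advancing time (a new reading comes with each control period).
- arm.read_camera(name): name is "scene" or "top" or "wrist"; returns a dict with "img" (480x640x3 uint8, red, green, blue), "vertical_fov" (degrees; the focal length in pixels is half the picture's height over the tangent of half this angle, whatever the lens; pixels are square), "cx", "cy" (the principal point, pixels), "rvec" (rotation vector, rad) and "tvec" (3), from world to camera coordinates, as OpenCV has them. Camera axes: x right, y down, z forward; pixel columns grow to the right and rows downward; lengths in m; the calibration is good to about 2 mm. A picture is of the moment at which its call begins. There is no depth.
- arm.finish_job(): hands the job in; it is judged then, once.
Trained networks look in a picture, given as the dict that the camera call returned (one of the last four; its "shot" number tells which), for a name from the list of things; names that differ only in an ending like _2 or _b are one class to them, and where a whole thing is asked for, a point or a joint stands for the part that bears it (a point fixed in the world has none). Each returns a list of dicts, best first, with "score" (0 to 1); they miss things now and then, are a little off and sometimes report something else, mostly with a low value. They report only what shows in the picture. A call takes as long as a camera call. They do not tell look-alikes from the thing itself.
- arm.look_for(target, picture): "position" ([x, y, z] in m, in world coordinates, good to about 4 mm: the middle of the surface that is visible of it).
The state is a dict: "t": time; "joint_positions": joint angles; "qvel": joint speeds; "joint_torque": joint torques, N m; "position": TCP position; "ee_rot": TCP orientation; "ft_force": force on the tool from outside, world axes, zero at the start; "ft_torque": the same for the moment, N m; "finger_gap": finger opening in m; "grip_force": force on a finger pad.
Only numpy, scipy, OpenCV 4.12 (cv2) and the standard library are available. Lean on these libraries where they do the work, as an engineer would, in place of code of your own. Each camera call takes 0.05 s, during which the arm holds its last target. There are 200 camera calls.

## Working session

There is one attempt and no reset: what is moved stays moved. The work goes in short steps, Python scripts to look and compute and a tool call to move; the robot and the scene stay as the last step left them, time stands still between calls to the robot, and variables do not carry over. Pictures are saved under pics/ and viewed, at most 14 in all, crops included, and the job is handed in when it is done.

Besides the shell and the picture viewer there is one more tool, called after ">>>" in YAML: its name, and indented under it one key for each argument. carry_out: Moves the arm, as the interface text tells. Its arguments: {"type":"object","properties":{"xyz":{"type":"array"},"dr":{"type":"array"},"hand":{"type":"array"},"newtons":{"type":"number"}},"required":["xyz","dr","hand"]}

```bash
mkdir -p pics
cat > h.py <<'E'
from plant import arm
import numpy as np, cv2
from scipy.spatial.transform import Rotation as R
def cam(p):
    f=240/np.tan(np.radians(p["vertical_fov"])/2)
    return np.array([[f,0,p["cx"]],[0,f,p["cy"]],[0,0,1.]]), cv2.Rodrigues(np.array(p["rvec"],float))[0], np.array(p["tvec"],float).ravel()
def proj(p,X):
    K,Rm,t=cam(p); return cv2.projectPoints(np.array(X,float).reshape(-1,3),np.array(p["rvec"],float),t,K,None)[0].reshape(-1,2)
def back(p,uv,z):
    K,Rm,t=cam(p); c=-Rm.T@t; d=(Rm.T@np.linalg.inv(K)@np.c_[np.array(uv,float).reshape(-1,2),np.ones(len(np.array(uv).reshape(-1,2)))].T).T
    return c+d*((z-c[2])/d[:,2])[:,None]
def save(p,name): cv2.imwrite("pics/"+name,p["img"][:,:,::-1])
names="amber_bottle green_bottle flask cup lid nest_amber nest_green nest_flask nest_cup basket".split()
E
python3 - <<'E'
from h import *
for c in ["top","scene"]:
    p=arm.read_camera(c); save(p,c+"0.png")
    K,Rm,t=cam(p); print(c,p["vertical_fov"],"campos",-Rm.T@t)
    for n in names:
        for d in arm.look_for(n,p)[:4]:
            print(n,round(d["score"],2),np.round(d["position"],3),proj(p,d["position"]).round()[0])
s=arm.state(); print(s["position"],s["ee_rot"],s["t"],s["finger_gap"])
E
```

```text
top 49.66446052297078 campos [ 0.38252002 -0.04169084  1.26932752]
amber_bottle 0.55 [0.43  0.063 0.061] [273. 292.]
amber_bottle 0.54 [ 0.437 -0.343  0.058] [448. 286.]
green_bottle 0.65 [0.433 0.064 0.06 ] [273. 291.]
green_bottle 0.48 [0.638 0.244 0.007] [202. 210.]
flask 0.87 [0.485 0.202 0.068] [213. 269.]
cup 0.72 [ 0.432 -0.067 -0.   ] [329. 291.]
lid 0.91 [0.476 0.352 0.009] [157. 276.]
lid 0.36 [ 0.432 -0.342  0.057] [448. 288.]
nest_amber 0.83 [ 0.814 -0.157  0.004] [361. 138.]
nest_amber 0.72 [ 0.642 -0.095  0.006] [338. 206.]
nest_amber 0.64 [ 0.479 -0.209  0.053] [390. 269.]
nest_amber 0.63 [0.81  0.027 0.009] [288. 141.]
nest_green 0.64 [0.636 0.247 0.006] [201. 211.]
nest_flask 0.57 [0.638 0.092 0.005] [263. 209.]
nest_cup 0.94 [ 0.618 -0.247  0.006] [400. 214.]
basket 0.59 [ 0.479 -0.212  0.056] [391. 269.]
scene 50.62338704478753 campos [ 1.37427521 -0.0716744   0.80139681]
amber_bottle 0.79 [ 0.449 -0.35   0.05 ] [182. 231.]
green_bottle 0.68 [0.459 0.068 0.051] [361. 227.]
cup 0.9 [ 0.452 -0.068  0.048] [303. 228.]
cup 0.53 [ 0.633 -0.253  0.006] [218. 300.]
lid 0.59 [0.491 0.347 0.01 ] [480. 244.]
nest_amber 0.98 [ 0.7   -0.391  0.008] [146. 327.]
nest_amber 0.8 [ 0.815 -0.162  0.007] [258. 371.]
nest_amber 0.59 [ 0.265 -0.358  0.005] [192. 200.]
nest_amber 0.56 [0.819 0.02  0.003] [356. 370.]
nest_green 0.56 [0.644 0.246 0.007] [453. 294.]
nest_green 0.54 [ 0.446 -0.348  0.05 ] [183. 230.]
nest_flask 0.97 [0.646 0.089 0.005] [379. 299.]
nest_cup 0.92 [ 0.629 -0.259  0.004] [216. 300.]
nest_cup 0.39 [0.456 0.067 0.052] [360. 226.]
basket 0.67 [ 0.501 -0.21   0.058] [240. 241.]
[ 0.2029444  -0.48422483  0.22674188] [9.80383597e-01 1.97098957e-01 2.47069415e-05 5.19245238e-05] 1.1 0.09159261602243136
```

View pics/top0.png

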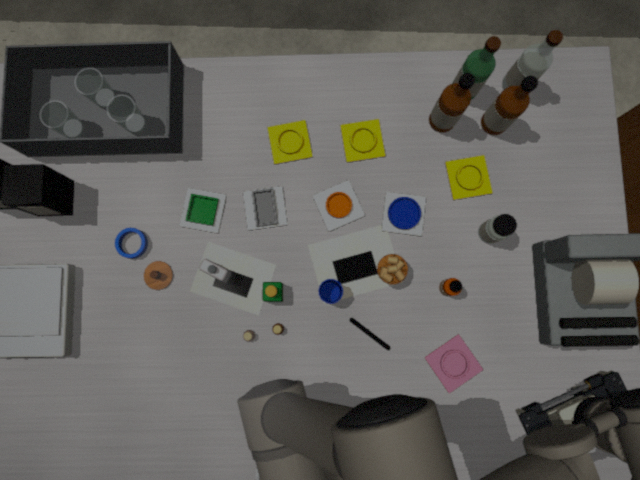

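View pics/scene0.png

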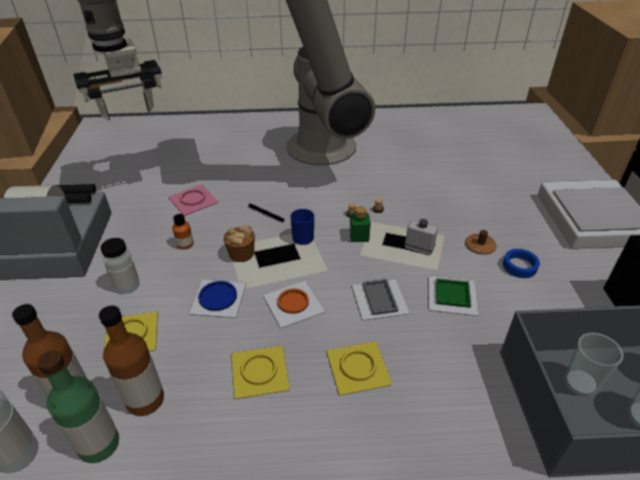

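Candidates in the top view are as follows.
- **Amber nest:** white plate with amber disc at (339,206). The yellow plates at (290,142), (363,140), (469,177) and the pink one at (453,363) are look-alikes.
- **Amber bottle:** small one at (452,287), not the big bottles at (450,105) and (505,108) or the grey shaker at (500,227).
- **Cup:** (331,291), not the blue ring at (131,243).
- **Green bottle:** (273,292), not the large one at (478,65).
- **Lid:** (158,275).
- **Flask:** (213,270).
- **Basket:** (393,268).

Next I'll check these in one close crop and measure.

Run:
```python
from h import *
T=arm.read_camera("top"); S=arm.read_camera("scene")
a=cv2.resize(T["img"][190:310,130:480],(780,268),interpolation=cv2.INTER_CUBIC)
b=cv2.resize(S["img"][185:325,160:550],(780,280),interpolation=cv2.INTER_CUBIC)
cv2.imwrite("pics/crop1.png",np.vstack([a,b])[:,:,::-1])
def seg(p,box,lo,hi):
    x0,y0,x1,y1=box; h=cv2.cvtColor(p["img"],cv2.COLOR_RGB2HSV)[y0:y1,x0:x1]
    m=cv2.inRange(h,np.array(lo),np.array(hi)); n,l,st,c=cv2.connectedComponentsWithStats(m)
    i=1+np.argmax(st[1:,4]); ct=max(cv2.findContours((l==i).astype(np.uint8),0,1)[0],key=len).reshape(-1,2)+[x0,y0]
    return c[i]+[x0,y0],st[i],ct
def rep(nm,p,box,lo,hi,z):
    try:
        c,st,ct=seg(p,box,lo,hi); W=back(p,ct,z)[:,:2].astype(np.float32); r=cv2.minAreaRect(W)
        print(nm,"c",c.round(1),"area",st[4],"W",back(p,c,z)[0,:2].round(4),"rect",np.round(r[0],4),np.round(r[1],4),round(r[2],1))
    except Exception as e: print(nm,e)
G=((45,80,30),(80,255,255));B=((105,120,40),(130,255,255));A=((3,140,60),(18,255,255))
rep("nG T",T,(180,185,228,235),*G,.011); rep("nG S",S,(425,272,482,316),*G,.011)
rep("nC T",T,(380,190,428,236),*B,.011); rep("nC S",S,(190,275,247,318),*B,.011)
rep("nA T",T,(315,182,365,230),*A,.011); rep("nA S",S,(265,283,325,325),*A,.011)
rep("gb T",T,(255,275,290,310),*G,.058)
rep("cup T",T,(315,275,347,308),*B,.07)
rep("lid T",T,(140,258,175,294),(0,60,40),(20,255,255),.007); rep("lid S",S,(460,228,502,256),(0,60,40),(20,255,255),.007)
hT=cv2.cvtColor(T["img"],cv2.COLOR_RGB2HSV); 
for nm,b in dict(flaskplate=(242,182,290,232),greenplate=(178,186,230,236)).items():
    g=T["img"][b[1]:b[3],b[0]:b[2]].min(2); print(nm,np.percentile(g,[5,25,50,75,95]))
for c in [(265,208),(265,195),(252,208),(240,180)]: print(c,hT[c[1],c[0]])
```

```text
nG T c [201.7 209.2] area 756 W [0.6398 0.2439] rect [0.64   0.2438] [0.0692 0.0689] 78.4
nG S c [452.6 292.3] area 802 W [0.6411 0.2456] rect [0.6399 0.2454] [0.0683 0.0731] 78.2
nC T c [404.1 212.7] area 822 W [ 0.62  -0.256] rect [ 0.6206 -0.2557] [0.0785 0.0775] 88.7
nC S c [217.2 295.3] area 842 W [ 0.6226 -0.2551] rect [ 0.6212 -0.2558] [0.0827 0.0765] 4.2
nA T c [338.5 204.4] area 517 W [ 0.6442 -0.0954] rect [ 0.6442 -0.0955] [0.0619 0.0627] 17.4
nA S c [292.7 300.6] area 568 W [ 0.6464 -0.0945] rect [ 0.6455 -0.0951] [0.0612 0.0656] 88.1
gb T c [273.  291.6] area 248 W [0.431  0.0642] rect [0.4313 0.0655] [0.0445 0.0444] 89.4
cup T c [330.5 290.9] area 454 W [ 0.4296 -0.0694] rect [ 0.4299 -0.0691] [0.0538 0.0538] 70.4
lid T c [157.7 275. ] area 648 W [0.4788 0.3514] rect [0.4789 0.3508] [0.0696 0.0687] 88.9
lid S c [480.8 243.4] area 461 W [0.484 0.353] rect [0.4818 0.3556] [0.0718 0.0787] 25.5
flaskplate [ 77.    92.75 122.   127.   136.  ]
greenplate [ 22.  35. 122. 126. 135.]
(265, 208) [ 0  5 96]
(265, 195) [ 0  3 94]
(252, 208) [ 90   6 136]
(240, 180) [ 20   6 127]
```

View pics/crop1.png

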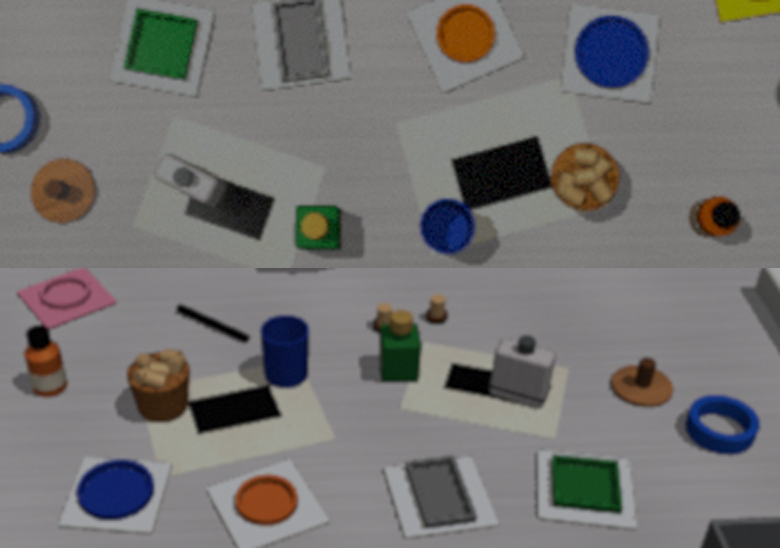

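The crop confirms the choices. The top row shows the white-plate nests at crop (163,44) green, (301,40) grey, (465,33) amber and (612,52) blue. The cup is at (447,226), the green bottle at (318,227), the flask at (190,180), the amber bottle at (718,215) and the basket at (585,177). I'll move to above the cup.

>>> carry_out:
  xyz:
    - [0, 0, 0]
    - [0, 0, 0]
    - [0, 0, 0]
    - [2.3, -4.2, 0]
    - [2.3, -4.2, 0]
    - [2.3, -4.2, 0]
    - [2.3, -4.2, 0]
    - [2.3, -4.2, 0]
    - [2.3, -4.2, 0]
    - [2.3, -4.2, 0]
    - [2.3, -4.2, 0]
    - [2.3, -4.2, 0]
  dr:
    - [0, 0, 0.1323]
    - [0, 0, 0.1323]
    - [0, 0, 0.1323]
    - [0, 0, 0]
    - [0, 0, 0]
    - [0, 0, 0]
    - [0, 0, 0]
    - [0, 0, 0]
    - [0, 0, 0]
    - [0, 0, 0]
    - [0, 0, 0]
    - [0, 0, 0]
  hand: [100, 100, 100, 100, 100, 100, 100, 100, 100, 100, 100, 100]
  newtons: 20

```text
t: 2.4
position: [0.4106, -0.1044, 0.227]
ee_rot: [1.0, -0.0, 0.0, 0.0]
ft_force: [1.2, -0.6, -1.5]
finger_gap: 0.092
grip_force: 0.0
```

Run:
```python
from h import *
s=arm.state(); print(s["position"],s["ee_rot"],s["joint_positions"])
p=arm.read_camera("wrist"); save(p,"w1.png"); K,Rm,t=cam(p); print(-Rm.T@t,Rm[2],p["vertical_fov"])
for n in ["cup","green_bottle","basket","nest_cup","nest_amber","flask"]:
    for d in arm.look_for(n,p)[:2]: print(n,d["score"],d["position"],proj(p,d["position"]))
```

```text
[ 0.41061904 -0.10442082  0.2270404 ] [ 9.99999857e-01 -1.18154559e-04  4.42742671e-04  2.76324850e-04] [-4.30234021e-01  1.54517056e-01  1.77836192e+00 -1.42370090e-04
  1.20767840e+00  1.14084911e+00]
[ 0.4929119  -0.10487605  0.38521961] [-3.01911810e-01  1.48888025e-04 -9.53335847e-01] 60.77334807227887
cup 0.86 [0.4258, -0.0612, 0.025] [[273.20739505 191.13016325]]
green_bottle 0.97 [0.4375, 0.0593, 0.0565] [[118.81247077 184.16961542]]
basket 0.82 [0.4783, -0.2097, 0.0578] [[457.82421143 131.4781226 ]]
basket 0.32 [0.4368, -0.3365, 0.0486] [[602.97787023 182.7782973 ]]
nest_cup 0.87 [0.5749, -0.2639, 0.0116] [[518.51777814   5.36791976]]
nest_amber 0.63 [0.3001, -0.3563, 0.0057] [[567.53202854 308.61333501]]
flask 0.81 [0.4779, 0.1757, 0.0123] [[  3.3738024  130.16040257]]
```

View pics/w1.png

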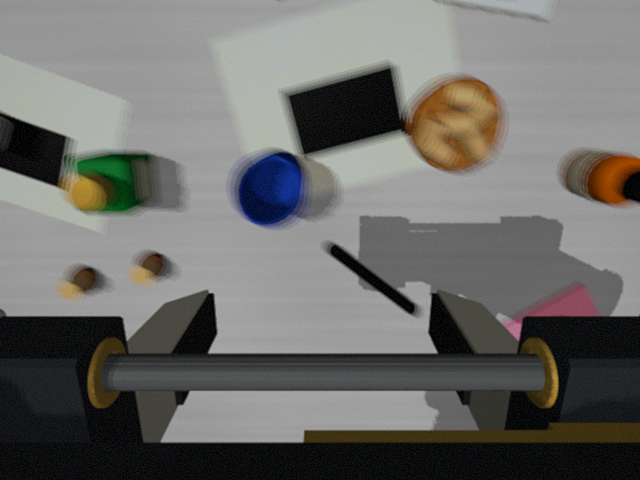

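The wrist view is a little motion-blurred. It shows the cup at (273,188), the green bottle at (110,182), the basket at (457,122) and the amber bottle at (610,178). I'll fit silhouettes across the cameras to refine positions.

```bash
cat >> h.py <<'E'
from scipy.optimize import minimize
G=((40,70,25),(85,255,255));B=((105,110,30),(130,255,255));A=((2,130,50),(20,255,255))
def ring(r,z,n=40): a=np.linspace(0,2*np.pi,n); return np.c_[r*np.cos(a),r*np.sin(a),0*a+z]
def box(w,d,z): return np.array([[i*w/2,j*d/2,z] for i in(1,-1) for j in(1,-1)])
M=dict(cup=np.r_[ring(.027,0),ring(.029,.07)],green_bottle=np.r_[box(.046,.046,0),box(.046,.046,.058)],
 flask=np.r_[box(.066,.03,0),box(.066,.03,.07)],lid=np.r_[ring(.036,0),ring(.036,.007)],
 nest_cup=np.r_[ring(.041,.006),ring(.041,.016)],nest_amber=np.r_[ring(.033,.006),ring(.033,.016)],
 nest_green=np.r_[box(.07,.07,.006),box(.07,.07,.016)],nest_flask=np.r_[box(.09,.054,.006),box(.09,.054,.016)])
def colmask(p,c,ctr,rad):
    m=cv2.inRange(cv2.cvtColor(p["img"],cv2.COLOR_RGB2HSV),*map(np.array,c)); w=np.zeros_like(m)
    cv2.circle(w,tuple(int(v) for v in ctr),int(rad),255,-1); m&=w
    n,l,st,_=cv2.connectedComponentsWithStats(m); i=1+np.argmax(st[1:,4]) if n>1 else 0
    m=((l==i)*255).astype(np.uint8); h=cv2.convexHull(max(cv2.findContours(m,0,2)[0],key=len)); return h.reshape(-1,2).astype(np.float32)
def fit(name,views,x0,yaw=False,n=4):
    # views: list of (picture, hull polygon); maximise IoU of convex model silhouette
    P=M[name]
    def cost(v):
        a=v[2] if yaw else 0; Q=P@R.from_euler("z",a).as_matrix().T+[v[0],v[1],0]; c=0
        for p,h in views:
            g=cv2.convexHull(proj(p,Q).astype(np.float32)).reshape(-1,2); i=cv2.intersectConvexConvex(g,h)[0]
            c+=1-i/(cv2.contourArea(g)+cv2.contourArea(h)-i)
        return c/len(views)
    best=None
    for a in (np.arange(n)*np.pi/n/ (2 if n==4 and "green" in name else 1) if yaw else [0]):
        s=np.array([x0[0],x0[1],a]) if yaw else np.array(x0[:2],float)
        sim=np.vstack([s]+[s+d for d in (np.diag([.01,.01,.2]) if yaw else np.eye(2)*.01)])
        r=minimize(cost,s,method="Nelder-Mead",options=dict(initial_simplex=sim,xatol=1e-5,fatol=1e-5))
        if best is None or r.fun<best.fun: best=r
    return best.x.round(4),round(float(best.fun),3)
E
python3 - <<'E'
from h import *
T,S,W=[arm.read_camera(c) for c in("top","scene","wrist")]
def go(n,c,x0,rad,yaw=False):
    V=[]
    for nm,p in (("T",T),("S",S),("W",W)):
        q=proj(p,[x0[0],x0[1],M[n][:,2].mean()])[0]
        if not(15<q[0]<625 and 15<q[1]<(465 if nm!="W" else 300)): continue
        try: h=colmask(p,c,q,rad*(2.2 if nm=="W" else 1)); r=fit(n,[(p,h)],x0,yaw); print(n,nm,*r); V.append((p,h))
        except Exception as e: print(n,nm,e)
    print(n,"ALL",*fit(n,V,x0,yaw))
go("cup",B,(.43,-.069),26); go("green_bottle",G,(.432,.065),26,True)
go("nest_cup",B,(.621,-.256),30); go("nest_amber",A,(.644,-.095),26); go("nest_green",G,(.64,.245),30,True)
E
```

```text
cup T [0.055  0.6483] 0.997
cup S [ 0.4253 -0.0689] 0.162
cup W [ 0.431  -0.0685] 0.061
cup ALL [ 0.4309 -0.0685] 0.409
green_bottle T [0.4322 0.0669 1.4296] 0.179
green_bottle S [ 0.4251  0.0689 -0.1231] 0.18
green_bottle W [0.4339 0.0683 1.6541] 0.103
green_bottle ALL [0.4326 0.0681 1.4476] 0.17
nest_cup T [ 0.6214 -0.2547] 0.11
nest_cup S [ 0.6173 -0.2554] 0.159
nest_cup ALL [ 0.6178 -0.2554] 0.135
nest_amber T [ 0.6459 -0.0952] 0.119
nest_amber S [ 0.6415 -0.0944] 0.175
nest_amber ALL [ 0.6421 -0.0952] 0.147
nest_green T [0.6399 0.2441 1.308 ] 0.097
nest_green S [0.6381 0.2461 1.3089] 0.128
nest_green ALL [0.6392 0.2451 1.3383] 0.115
```

>>> carry_out:
  xyz:
    - [1.0, -1.8, 0]
    - [1.0, -1.8, 0]
    - [0, 0, 4.0]
    - [0, 0, 4.0]
    - [0, 0, 4.0]
    - [0, 0, 3.0]
    - [0, 0, 2.0]
    - [0, 0, 1.5]
    - [0, 0, 1.2]
    - [0, 0, 0]
    - [0, 0, 0]
    - [0, 0, 0]
  dr:
    - [0, 0, 0]
    - [0, 0, 0]
    - [0, 0, 0]
    - [0, 0, 0]
    - [0, 0, 0]
    - [0, 0, 0]
    - [0, 0, 0]
    - [0, 0, 0]
    - [0, 0, 0]
    - [0, 0, 0]
    - [0, 0, 0]
    - [0, 0, 0]
  hand: [100, 100, 100, 100, 100, 100, 100, 100, 100, 100, 50, 50]
  newtons: 20

```text
t: 4.1
position: [0.4304, -0.0708, 0.0304]
ee_rot: [1.0, -0.0, 0.001, 0.0]
ft_force: [0.7, -1.0, 0.2]
finger_gap: 0.0805
grip_force: 0.0
```

>>> carry_out:
  xyz:
    - [0, 0, 0]
    - [0, 0, 0]
    - [0, 0, 0]
  dr:
    - [0, 0, 0]
    - [0, 0, 0]
    - [0, 0, 0]
  hand: [40, 40, 40]

```text
t: 4.4
position: [0.4301, -0.0702, 0.0301]
ee_rot: [1.0, -0.0, 0.0, 0.0]
ft_force: [-1.0, 2.4, 0.2]
finger_gap: 0.0581
grip_force: 20.0
```

>>> carry_out:
  xyz:
    - [0, 0, -1.5]
    - [0, 0, -3]
    - [0, 0, -3]
    - [0, 0, -3]
    - [0, 0, -2.5]
    - [2.0, 2.0, 0]
    - [3.5, 3.4, 0]
    - [3.5, 3.4, 0]
    - [3.5, 3.4, 0]
    - [3.5, 3.4, 0]
    - [2.0, 2.0, 0]
    - [1.0, 0.9, 0]
  dr:
    - [0, 0, 0]
    - [0, 0, 0]
    - [0, 0, 0]
    - [0, 0, 0]
    - [0, 0, 0]
    - [0, 0, 0]
    - [0, 0, 0]
    - [0, 0, 0]
    - [0, 0, 0]
    - [0, 0, 0]
    - [0, 0, 0]
    - [0, 0, 0]
  hand: [40, 40, 40, 40, 40, 40, 40, 40, 40, 40, 40, 40]

```text
t: 5.6
position: [0.6209, -0.2574, 0.1584]
ee_rot: [1.0, -0.001, -0.0, 0.0]
ft_force: [-0.1, 0.2, -1.6]
finger_gap: 0.0577
grip_force: 20.0
```

>>> carry_out:
  xyz:
    - [0, 0, 0]
    - [0, 0, 0]
    - [0, 0, 0]
  dr:
    - [0, 0, 0]
    - [0, 0, 0]
    - [0, 0, 0]
  hand: [40, 40, 40]

```text
t: 5.9
position: [0.6193, -0.2544, 0.1597]
ee_rot: [1.0, 0.0, -0.0, -0.0]
ft_force: [0.5, 0.6, -1.5]
finger_gap: 0.0581
grip_force: 20.0
```

Run:
```python
from h import *
p=arm.read_camera("wrist"); save(p,"w2.png")
for n in names:
    for d in arm.look_for(n,p)[:2]: print(n,d["score"],d["position"],proj(p,d["position"]).round())
```

```text
amber_bottle 0.86 [0.4435, -0.3321, 0.0208] [[410. 418.]]
cup 0.64 [0.4417, -0.3327, 0.0222] [[411. 421.]]
cup 0.59 [0.614, -0.2515, 0.1792] [[314. 349.]]
nest_amber 0.93 [0.6489, -0.0929, 0.0034] [[113. 183.]]
nest_amber 0.86 [0.7661, -0.1531, 0.0024] [[174.  13.]]
nest_cup 0.78 [0.6375, -0.2529, 0.0075] [[320. 199.]]
basket 0.89 [0.4825, -0.1971, 0.0596] [[247. 413.]]
```

View pics/w2.png

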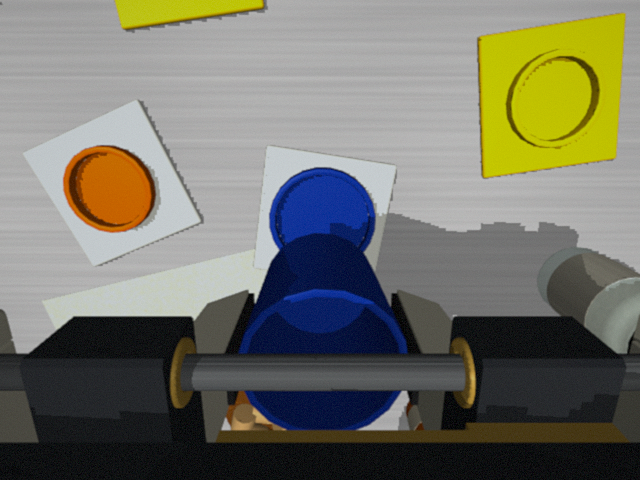

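The wrist view is sharp now. The cup is held over the blue nest (rim from x 271 to 376, top at y 168), and the amber nest is at (110,188). I'll refine both nests.

```bash
cat >> h.py <<'E'
def arcfit(p,pts,r,z):
    from scipy.optimize import least_squares
    X=back(p,pts,z)[:,:2]
    s=least_squares(lambda v:np.hypot(*(X-v[:2]).T)-v[2],[*X.mean(0),r]); s2=least_squares(lambda v:np.hypot(*(X-v).T)-r,s.x[:2])
    return s.x.round(4),s2.x.round(4),np.abs(s2.fun).max().round(4)
E
python3 - <<'E'
from h import *
p=arm.read_camera("wrist")
m=cv2.inRange(cv2.cvtColor(p["img"],cv2.COLOR_RGB2HSV),*map(np.array,B))
pts=[]
for y in range(185,222,4):
    xs=np.where(m[y,255:400]>0)[0]+255; pts+=[(xs[0],y),(xs[-1],y)]
for x in range(300,346,5): pts.append((x,np.where(m[150:,x]>0)[0][0]+150))
print(pts[:4],pts[-3:]); print(arcfit(p,pts,.041,.016)); print(arcfit(p,pts,.041,.011))
h=colmask(p,A,(110,188),60); print(fit("nest_amber",[(p,h)],(.645,-.095)))
print(arm.state()["position"])
E
```

```text
[(np.int64(283), 185), (np.int64(358), 185), (np.int64(279), 189), (np.int64(362), 189)] [(335, np.int64(171)), (340, np.int64(173)), (345, np.int64(175))]
(array([ 0.6228, -0.2543,  0.0394]), array([ 0.6206, -0.2543]), np.float64(0.0018))
(array([ 0.6215, -0.2543,  0.04  ]), array([ 0.6202, -0.2543]), np.float64(0.0012))
(array([ 0.6448, -0.0941]), 0.069)
[ 0.61992583 -0.25527233  0.15974985]
```

>>> carry_out:
  xyz:
    - [0, 0, 3]
    - [0, 0, 3]
    - [0, 0, 3]
    - [0, 0, 1.5]
    - [0, 0, 0.8]
    - [0, 0, 0.5]
    - [0, 0, 0.3]
    - [0, 0, 0.2]
    - [0, 0, 0]
    - [0, 0, 0]
  dr:
    - [0, 0, 0]
    - [0, 0, 0]
    - [0, 0, 0]
    - [0, 0, 0]
    - [0, 0, 0]
    - [0, 0, 0]
    - [0, 0, 0]
    - [0, 0, 0]
    - [0, 0, 0]
    - [0, 0, 0]
  hand: [40, 40, 40, 40, 40, 40, 40, 40, 40, 40]

```text
t: 7.5
position: [0.6203, -0.2554, 0.0374]
ee_rot: [1.0, -0.0, 0.001, 0.0]
ft_force: [0.3, 0.0, -0.9]
finger_gap: 0.0582
grip_force: 20.0
```

>>> carry_out:
  xyz:
    - [0, 0, 0]
    - [0, 0, 0]
    - [0, 0, 0]
    - [0, 0, 0]
    - [0, 0, 0]
  dr:
    - [0, 0, 0]
    - [0, 0, 0]
    - [0, 0, 0]
    - [0, 0, 0]
    - [0, 0, 0]
  hand: [75, 85, 90, 90, 90]

```text
t: 8.0
position: [0.62, -0.2553, 0.0368]
ee_rot: [1.0, -0.0, 0.0, 0.0]
ft_force: [-0.4, 0.3, -1.4]
finger_gap: 0.0825
grip_force: 0.0
```

>>> carry_out:
  xyz:
    - [0, 0, -2]
    - [0, 0, -4]
    - [0, 0, -4]
    - [0, 0, -4]
    - [0, 0, -4]
    - [-3.5, 1.5, -0.5]
    - [-4, 1.5, 0]
    - [-4, 1.5, 0]
    - [-4, 1.5, 0]
    - [-4, 1.5, 0]
    - [-2, 1.5, 0]
    - [0, 0, 0]
  dr:
    - [0, 0, 0]
    - [0, 0, 0]
    - [0, 0, 0]
    - [0, 0, 0]
    - [0, 0, 0]
    - [0, 0, 0]
    - [0, 0, 0]
    - [0, 0, 0]
    - [0, 0, 0]
    - [0, 0, 0]
    - [0, 0, 0]
    - [0, 0, 0]
  hand: [90, 90, 90, 90, 90, 90, 90, 90, 90, 90, 90, 90]

```text
t: 9.2
position: [0.4026, -0.3468, 0.2222]
ee_rot: [1.0, -0.002, -0.0, 0.001]
ft_force: [1.2, -0.5, -0.2]
finger_gap: 0.0825
grip_force: 0.0
```

>>> carry_out:
  xyz:
    - [0, 0, 0]
    - [0, 0, 0]
  dr:
    - [0, 0, 0]
    - [0, 0, 0]
  hand: [90, 90]

```text
t: 9.4
position: [0.4057, -0.3448, 0.2217]
ee_rot: [1.0, 0.0, 0.0, -0.0]
ft_force: [-0.5, -0.1, 0.8]
finger_gap: 0.0829
grip_force: 0.0
```

Run:
```python
from h import *
p=arm.read_camera("wrist"); save(p,"w3.png"); print(arm.state()["position"])
T=arm.read_camera("top")
try:
    h=colmask(T,B,proj(T,[.621,-.255,.04])[0],30); print("nest+cup mask bbox",cv2.boundingRect(h))
except Exception as e: print(e)
for n in ["amber_bottle","basket","cup"]:
    for d in arm.look_for(n,p)[:2]: print(n,d["score"],d["position"],proj(p,d["position"]).round())
    for d in arm.look_for(n,T)[:2]: print(n,"T",d["score"],d["position"])
```

```text
[ 0.40580976 -0.3446868   0.22164602]
nest+cup mask bbox (388, 197, 33, 32)
basket 0.87 [0.4797, -0.2206, 0.0556] [[159. 123.]]
basket T 0.76 [0.4783, -0.2103, 0.0549]
basket T 0.23 [0.6432, -0.0984, 0.006]
cup T 0.73 [0.6224, -0.2546, 0.0275]
cup T 0.33 [0.4798, 0.2024, 0.0697]
```

View pics/w3.png

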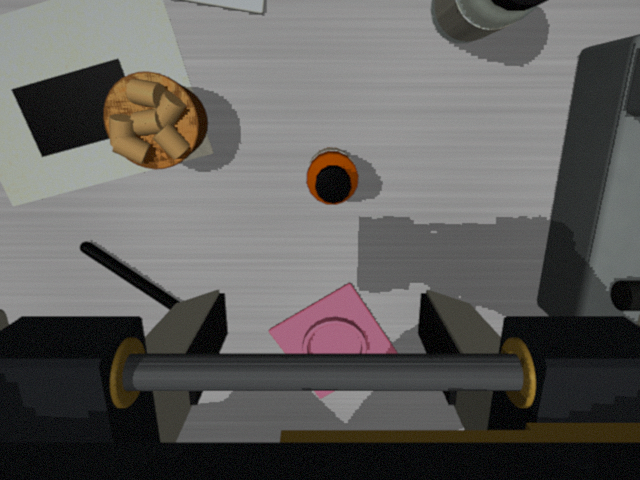

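The amber bottle is at (332,180), with its cap top centred at (333,184) and its body edges at x 306 and 358. The basket is clear at (155,120).

Run:
```python
from h import *
p=arm.read_camera("wrist")
print(back(p,[(333,184)],.085), back(p,[(306,178),(358,178)],.056))
M["ab"]=np.r_[ring(.021,0),ring(.021,.056),ring(.0135,.085)]
hs=cv2.cvtColor(p["img"],cv2.COLOR_RGB2HSV); m=(((hs[:,:,1]>110)|(hs[:,:,2]<22))*255).astype(np.uint8)
w=np.zeros_like(m); cv2.circle(w,(332,180),34,255,-1); m&=w
h=cv2.convexHull(max(cv2.findContours(m,0,2)[0],key=len)).reshape(-1,2).astype(np.float32); print(cv2.boundingRect(h))
print(fit("ab",[(p,h)],(.435,-.35)))
```

```text
[[ 0.43759687 -0.35305033  0.085     ]] [[ 0.43744958 -0.33240345  0.056     ]
 [ 0.43743086 -0.37353392  0.056     ]]
(307, 151, 51, 53)
(array([ 0.438 , -0.3526]), 0.133)
```

>>> carry_out:
  xyz:
    - [1.6, 0.4, 0]
    - [1.6, 0.4, 2]
    - [0, 0, 4.0]
    - [0, 0, 4.0]
    - [0, 0, 3.5]
    - [0, 0, 2.5]
    - [0, 0, 1.7]
    - [0, 0, 1.0]
    - [0, 0, 0.6]
    - [0, 0, 0]
    - [0, 0, 0]
    - [0, 0, 0]
  dr:
    - [0, 0, 0]
    - [0, 0, 0]
    - [0, 0, 0]
    - [0, 0, 0]
    - [0, 0, 0]
    - [0, 0, 0]
    - [0, 0, 0]
    - [0, 0, 0]
    - [0, 0, 0]
    - [0, 0, 0]
    - [0, 0, 0]
    - [0, 0, 0]
  hand: [90, 90, 90, 90, 90, 90, 90, 90, 90, 90, 60, 40]
  newtons: 20

```text
t: 11.05
position: [0.4374, -0.3538, 0.0297]
ee_rot: [1.0, -0.0, 0.001, 0.001]
ft_force: [1.4, 0.4, 0.2]
finger_gap: 0.071
grip_force: 0.0
```

>>> carry_out:
  xyz:
    - [0, 0, 0]
    - [0, 0, 0]
    - [0, 0, 0]
    - [0, 0, 0]
    - [0, 0, 0]
  dr:
    - [0, 0, 0]
    - [0, 0, 0]
    - [0, 0, 0]
    - [0, 0, 0]
    - [0, 0, 0]
  hand: [25, 25, 25, 25, 25]

```text
t: 11.55
position: [0.4369, -0.3532, 0.0289]
ee_rot: [1.0, -0.0, 0.0, 0.0]
ft_force: [-0.1, 1.2, 2.0]
finger_gap: 0.0413
grip_force: 20.0
```

>>> carry_out:
  xyz:
    - [0, 0, -2]
    - [0, 0, -4]
    - [0, 0, -4]
    - [0, 0, -4]
    - [1.5, -1.9, 0]
    - [3, -3.7, 0]
    - [3, -3.7, 0]
    - [3, -3.7, 0]
    - [3, -3.7, 0]
    - [3, -3.7, 0]
    - [2.3, -2.9, 0]
    - [2, -2.5, 0]
  dr:
    - [0, 0, 0]
    - [0, 0, 0]
    - [0, 0, 0]
    - [0, 0, 0]
    - [0, 0, 0]
    - [0, 0, 0]
    - [0, 0, 0]
    - [0, 0, 0]
    - [0, 0, 0]
    - [0, 0, 0]
    - [0, 0, 0]
    - [0, 0, 0]
  hand: [25, 25, 25, 25, 25, 25, 25, 25, 25, 25, 25, 25]

```text
t: 12.75
position: [0.6458, -0.093, 0.168]
ee_rot: [1.0, 0.001, -0.0, -0.0]
ft_force: [0.6, -0.4, -1.3]
finger_gap: 0.0417
grip_force: 20.0
```

>>> carry_out:
  xyz:
    - [0, 0, 0]
    - [0, 0, 0]
    - [0, 0, 3]
    - [0, 0, 3]
  dr:
    - [0, 0, 0]
    - [0, 0, 0]
    - [0, 0, 0]
    - [0, 0, 0]
  hand: [25, 25, 25, 25]

```text
t: 13.15
position: [0.6448, -0.0968, 0.1089]
ee_rot: [1.0, -0.001, 0.001, 0.001]
ft_force: [-0.6, -0.5, -2.6]
finger_gap: 0.0412
grip_force: 20.0
```

>>> carry_out:
  xyz:
    - [0, 0, 0]
    - [0, 0, 0]
    - [0, 0, 2]
    - [0, 0, 2]
    - [0, 0, 1.5]
    - [0, 0, 0.8]
    - [0, 0, 0.5]
    - [0, 0, 0.3]
    - [0, 0, 0.2]
    - [0, 0, 0.1]
    - [0, 0, 0]
  dr:
    - [0, 0, 0]
    - [0, 0, 0]
    - [0, 0, 0]
    - [0, 0, 0]
    - [0, 0, 0]
    - [0, 0, 0]
    - [0, 0, 0]
    - [0, 0, 0]
    - [0, 0, 0]
    - [0, 0, 0]
    - [0, 0, 0]
  hand: [25, 25, 25, 25, 25, 25, 25, 25, 25, 25, 25]

```text
t: 14.25
position: [0.6451, -0.0953, 0.035]
ee_rot: [1.0, -0.0, 0.0, 0.0]
ft_force: [-0.2, -0.0, -2.3]
finger_gap: 0.0417
grip_force: 20.0
```

>>> carry_out:
  xyz:
    - [0, 0, 0]
    - [0, 0, 0]
    - [0, 0, 0]
    - [0, 0, 0]
    - [0, 0, 0]
  dr:
    - [0, 0, 0]
    - [0, 0, 0]
    - [0, 0, 0]
    - [0, 0, 0]
    - [0, 0, 0]
  hand: [60, 75, 85, 85, 85]

```text
t: 14.75
position: [0.645, -0.0953, 0.0349]
ee_rot: [1.0, -0.0, 0.0, 0.0]
ft_force: [-0.4, 0.3, 0.1]
finger_gap: 0.0755
grip_force: 0.0
```

>>> carry_out:
  xyz:
    - [0, 0, -2]
    - [0, 0, -4]
    - [0, 0, -4]
    - [0, 0, -4]
    - [0, 0, -4]
    - [-3.5, -3.2, 0]
    - [-3.5, -3.2, 0]
    - [-3.5, -3.2, 0]
    - [-3.5, -3.2, 0]
    - [-3.5, -3.2, 0]
    - [-3.5, -3.2, 0]
    - [-3.5, -3.2, 0]
  dr:
    - [0, 0, 0]
    - [0, 0, 0]
    - [0, 0, 0]
    - [0, 0, 0]
    - [0, 0, 0]
    - [0, 0, 0]
    - [0, 0, 0]
    - [0, 0, 0]
    - [0, 0, 0]
    - [0, 0, 0]
    - [0, 0, 0]
    - [0, 0, 0]
  hand: [100, 100, 100, 100, 100, 100, 100, 100, 100, 100, 100, 100]

```text
t: 15.95
position: [0.3984, 0.1297, 0.2149]
ee_rot: [1.0, -0.0, 0.0, -0.0]
ft_force: [0.2, 0.1, -0.6]
finger_gap: 0.0919
grip_force: 0.0
```

>>> carry_out:
  xyz:
    - [0, 0, 0]
    - [0, 0, 0]
    - [0, 0, 0]
  dr:
    - [0, 0, 0]
    - [0, 0, 0]
    - [0, 0, 0]
  hand: [100, 100, 100]

```text
t: 16.25
position: [0.4009, 0.1284, 0.2149]
ee_rot: [1.0, -0.0, 0.001, 0.0]
ft_force: [0.5, -0.3, -0.1]
finger_gap: 0.0919
grip_force: 0.0
```

Run:
```python
from h import *
p=arm.read_camera("wrist"); save(p,"w4.png"); print(arm.state()["position"])
q=proj(p,[.432,.067,.04])[0]; h=colmask(p,G,q,70); print(q,cv2.boundingRect(h)); 
for e in (.02,.0): print(fit("green_bottle",[(p,h)],(.433+e,.067),True))
q=proj(p,[.64,.245,.01])[0]; print("nest px",q)
for n in ["flask","lid","nest_flask","nest_green"]:
    for d in arm.look_for(n,p)[:1]: print(n,d["score"],d["position"],proj(p,d["position"]).round())
```

```text
[0.40097949 0.12816951 0.21479247]
[397.29468045 177.76348751] (365, 145, 65, 63)
(array([0.4334, 0.0689, 1.4578]), 0.126)
(array([ 0.4334,  0.0689, -0.1132]), 0.126)
nest px [ 161.7587041  -113.01117079]
flask 0.59 [0.4867, 0.2039, 0.0707] [[214. 107.]]
lid 0.89 [0.4779, 0.3482, 0.0043] [[ 67. 119.]]
```

View pics/w4.png

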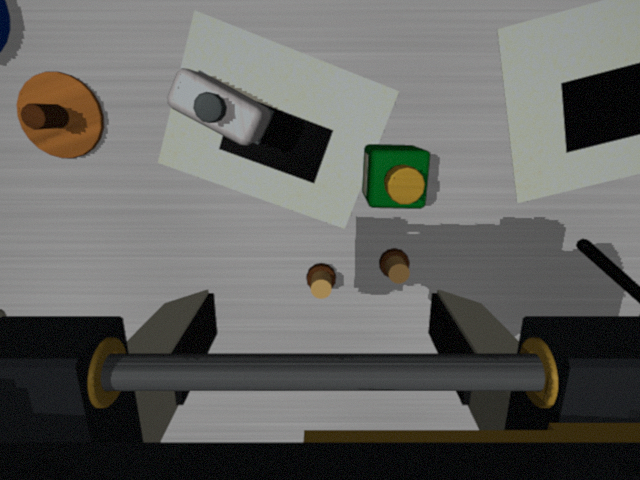

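The green bottle is at (397,177) with its brass cap at (405,184), nearly square to the picture. The flask is at (218,105) with its cap at (209,107) and is tilted. The lid is at (60,114), and two corks stand at (320,280) and (394,265), clear of the grasps. I'll zoom on the flask.

Run:
```python
from h import *
p=arm.read_camera("wrist")
print("green cap",back(p,[(405.5,184.5)],.085),"flask cap",back(p,[(209.5,107)],.085))
print("green top L/R",back(p,[(368,180),(428,180)],.058))
c=cv2.resize(p["img"][55:155,150:290],(784,560),interpolation=cv2.INTER_CUBIC); cv2.imwrite("pics/fl.png",c[:,:,::-1])
```

```text
green cap [[0.43359209 0.06901514 0.085     ]] flask cap [[0.48591053 0.20290966 0.085     ]]
green top L/R [[0.43250537 0.09258625 0.058     ]
 [0.43238983 0.04640723 0.058     ]]
```

View pics/fl.png

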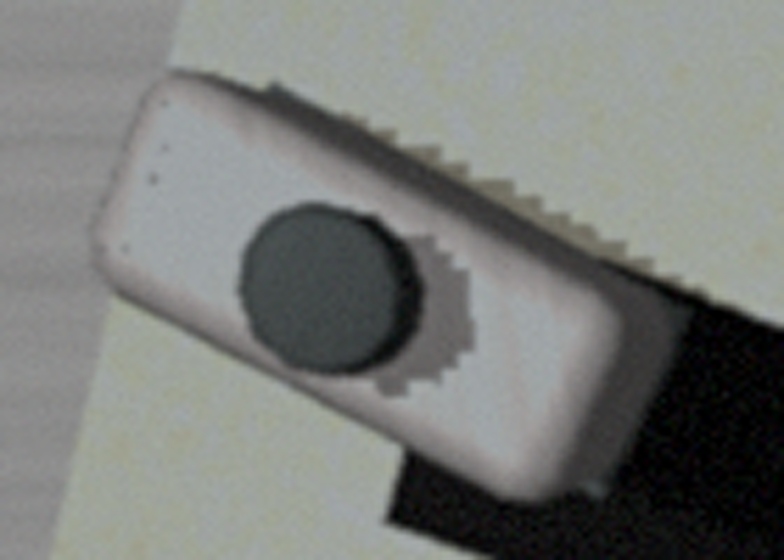

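The flask top face has parallel long edges: full-image px (170.5,106.8)–(241,143.9) and (184,67.9)–(257,106.8), with the cap at (209,107). I'll take the green bottle first.

Run:
```python
from h import *
p=arm.read_camera("wrist")
for e in [[(170.5,106.8),(241,143.9)],[(184,67.9),(257,106.8)]]:
    X=back(p,e,.069)[:,:2]; d=X[0]-X[1]; print(X.round(4),"yaw long axis",np.arctan2(d[1],d[0]))
```

```text
[[0.4861 0.2347]
 [0.4605 0.1866]] yaw long axis 1.0813811599661534
[[0.5114 0.2225]
 [0.486  0.1737]] yaw long axis 1.0898132217942198
```

>>> carry_out:
  xyz:
    - [1.6, 2.9, 0]
    - [1.6, 2.9, 0]
    - [0, 0, 4.0]
    - [0, 0, 4.0]
    - [0, 0, 3.5]
    - [0, 0, 2.9]
    - [0, 0, 2.0]
    - [0, 0, 1.2]
    - [0, 0, 0.6]
    - [0, 0, 0.4]
    - [0, 0, 0]
    - [0, 0, 0]
  dr:
    - [0, 0, 0]
    - [0, 0, 0]
    - [0, 0, 0]
    - [0, 0, 0]
    - [0, 0, 0]
    - [0, 0, 0]
    - [0, 0, 0]
    - [0, 0, 0]
    - [0, 0, 0]
    - [0, 0, 0]
    - [0, 0, 0]
    - [0, 0, 0]
  hand: [100, 100, 100, 100, 100, 100, 100, 100, 100, 100, 100, 100]
  newtons: 20

```text
t: 17.8
position: [0.4325, 0.0707, 0.0292]
ee_rot: [1.0, -0.0, 0.001, 0.0]
ft_force: [-0.3, -0.2, -0.3]
finger_gap: 0.0917
grip_force: 0.0
```

>>> carry_out:
  xyz:
    - [0, 0, 0]
    - [0, 0, 0]
    - [0, 0, 0]
    - [0, 0, 0]
    - [0, 0, 0]
    - [0, 0, 0]
  dr:
    - [0, 0, 0]
    - [0, 0, 0]
    - [0, 0, 0]
    - [0, 0, 0]
    - [0, 0, 0]
    - [0, 0, 0]
  hand: [70, 55, 30, 30, 30, 30]

```text
t: 18.4
position: [0.432, 0.0707, 0.0287]
ee_rot: [1.0, -0.0, 0.0, 0.0]
ft_force: [0.9, -3.2, 0.1]
finger_gap: 0.0482
grip_force: 0.9
```

>>> carry_out:
  xyz:
    - [0, 0, 0]
    - [0, 0, 0]
    - [0, 0, -2]
    - [0, 0, -4]
    - [0, 0, -4]
    - [0, 0, -4]
    - [2, -1.7, 0]
    - [3.7, -3.1, 0]
    - [3.7, -3.1, 0]
    - [3.7, -3.1, 0]
    - [3.7, -3.1, 0]
    - [2.5, -2.1, 0]
  dr:
    - [0, 0, 0]
    - [0, 0, 0]
    - [0, 0, 0]
    - [0, 0, 0]
    - [0, 0, 0]
    - [0, 0, 0]
    - [0, 0, 0]
    - [0, 0, 0]
    - [0, 0, 0]
    - [0, 0, 0]
    - [0, 0, 0]
    - [0, 0, 0]
  hand: [30, 30, 30, 30, 30, 30, 30, 30, 30, 30, 30, 30]

```text
t: 19.6
position: [0.6262, 0.2348, 0.1674]
ee_rot: [1.0, 0.0, -0.0, -0.0]
ft_force: [0.4, -0.4, -2.0]
finger_gap: 0.0461
grip_force: 20.0
```

>>> carry_out:
  xyz:
    - [1.4, -1.2, 0]
    - [0, 0, 0]
    - [0, 0, 0]
    - [0, 0, 0]
  dr:
    - [0, 0, 0]
    - [0, 0, 0.11]
    - [0, 0, 0.11]
    - [0, 0, 0]
  hand: [30, 30, 30, 30]

```text
t: 20.0
position: [0.6385, 0.2448, 0.1674]
ee_rot: [0.994, -0.11, -0.001, 0.0]
ft_force: [-0.6, 0.6, -2.1]
finger_gap: 0.0463
grip_force: 20.0
```

Run:
```python
from h import *
p=arm.read_camera("wrist"); save(p,"w5.png"); s=arm.state(); print(s["position"],R.from_quat(s["ee_rot"]).as_matrix()[:,0])
for n in ["nest_green","nest_flask","lid"]:
    for d in arm.look_for(n,p)[:1]: print(n,d["score"],d["position"],proj(p,d["position"]).round())
```

```text
[0.63856016 0.24470438 0.16774772] [ 0.97639771 -0.21597459 -0.00157563]
nest_green 0.91 [0.6523, 0.2477, 0.0075] [[314. 203.]]
nest_flask 0.62 [0.65, 0.0887, 0.0094] [[518. 162.]]
lid 0.88 [0.4679, 0.3384, 0.0077] [[265. 412.]]
```

View pics/w5.png

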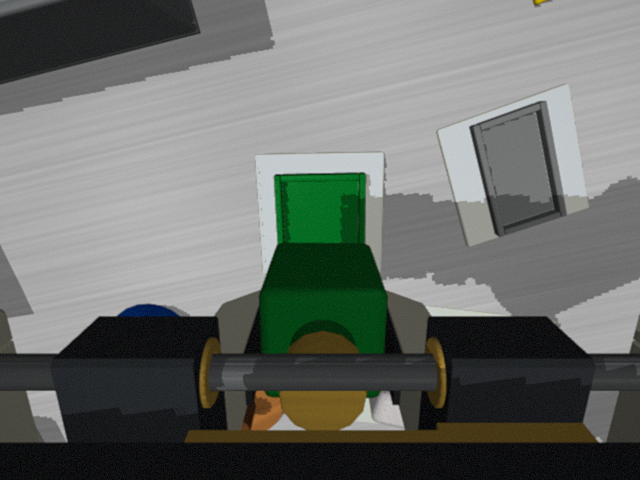

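The bottle is held squarely over the green nest (rim top edge from (276,174) to (366,174)). The flask nest rim corners are at about (471,126), (546,101), (565,214) and (498,236). I'll compute both.

Run:
```python
from h import *
p=arm.read_camera("wrist")
X=back(p,[(276,174),(366,174)],.016)[:,:2]; d=X[0]-X[1]; a=np.arctan2(d[1],d[0])-np.pi/2
print("green nest",X.mean(0)-.035*np.array([np.cos(a),np.sin(a)]),"yaw",a,np.hypot(*d))
F=back(p,[(471,126),(546,101),(565,214),(498,236)],.016)[:,:2]; print("flask nest",F.mean(0),[np.hypot(*(F[i]-F[i-1])).round(4) for i in range(4)])
for i,j in((0,3),(1,2)): e=F[i]-F[j]; print(np.arctan2(e[1],e[0]))
```

```text
green nest [0.64123585 0.24477377] yaw -0.21908083936016998 0.06809095653613924
flask nest [0.64444537 0.089965  ] [np.float64(0.0894), np.float64(0.0547), np.float64(0.0881), np.float64(0.053)]
0.13087733114496103
0.11167724286575884
```

>>> carry_out:
  xyz:
    - [0.1, 0, 3]
    - [0, 0, 3]
    - [0, 0, 3]
    - [0, 0, 2]
    - [0, 0, 0.9]
    - [0, 0, 0.6]
    - [0, 0, 0.4]
    - [0, 0, 0.2]
    - [0, 0, 0.2]
    - [0, 0, 0]
  dr:
    - [0, 0, 0]
    - [0, 0, 0]
    - [0, 0, 0]
    - [0, 0, 0]
    - [0, 0, 0]
    - [0, 0, 0]
    - [0, 0, 0]
    - [0, 0, 0]
    - [0, 0, 0]
    - [0, 0, 0]
  hand: [30, 30, 30, 30, 30, 30, 30, 30, 30, 30]

```text
t: 21.25
position: [0.6402, 0.2446, 0.0362]
ee_rot: [0.994, -0.11, 0.0, -0.0]
ft_force: [-0.7, -0.1, -2.7]
finger_gap: 0.0458
grip_force: 20.0
```

>>> carry_out:
  xyz:
    - [0, 0, 0]
    - [0, 0, 0]
    - [0, 0, 0]
    - [0, 0, 0]
    - [0, 0, 0]
  dr:
    - [0, 0, 0]
    - [0, 0, 0]
    - [0, 0, 0]
    - [0, 0, 0]
    - [0, 0, 0]
  hand: [60, 75, 85, 85, 85]

```text
t: 21.75
position: [0.6401, 0.2445, 0.0359]
ee_rot: [0.994, -0.11, 0.0, -0.0]
ft_force: [-0.1, -0.6, 0.7]
finger_gap: 0.0772
grip_force: 0.0
```

>>> carry_out:
  xyz:
    - [0, 0, -2]
    - [0, 0, -4]
    - [0, 0, -4]
    - [0, 0, -4]
    - [0, 0, -2]
    - [-3.5, 1.8, 0]
    - [-3.5, 1.8, 0]
    - [-3.5, 1.8, 0]
    - [-3.6, 2.0, 0]
    - [0, 0, 0]
    - [0, 0, 0]
    - [0, 0, 0]
  dr:
    - [0, 0, 0]
    - [0, 0, 0]
    - [0, 0, 0]
    - [0, 0, 0]
    - [0, 0, 0]
    - [0, 0, 0]
    - [0, 0, 0]
    - [0, 0, 0]
    - [0, 0, 0]
    - [0, 0, -0.14]
    - [0, 0, -0.14]
    - [0, 0, -0.14]
  hand: [100, 100, 100, 100, 100, 100, 100, 100, 100, 100, 100, 100]

```text
t: 22.95
position: [0.486, 0.2031, 0.1962]
ee_rot: [0.995, 0.103, 0.0, -0.0]
ft_force: [-0.2, -0.1, -0.1]
finger_gap: 0.0919
grip_force: 0.0
```

>>> carry_out:
  xyz:
    - [0, 0, 0]
    - [0, 0, 0]
    - [0, 0, 0]
    - [0, 0, 0]
    - [0, 0, 0]
    - [0, 0, 0]
    - [0, 0, 0]
    - [0, 0, 0]
    - [0, 0, 0]
  dr:
    - [0, 0, -0.14]
    - [0, 0, -0.14]
    - [0, 0, -0.14]
    - [0, 0, -0.14]
    - [0, 0, -0.14]
    - [0, 0, -0.14]
    - [0, 0, -0.045]
    - [0, 0, 0]
    - [0, 0, 0]
  hand: [100, 100, 100, 100, 100, 100, 100, 100, 100]

```text
t: 23.85
position: [0.4862, 0.2031, 0.1958]
ee_rot: [0.857, 0.516, 0.0, 0.0]
ft_force: [-0.2, 1.3, 0.3]
finger_gap: 0.0917
grip_force: 0.0
```

```bash
cat >> h.py <<'E'
def togo(x,y,z,yaw=None):
    s=arm.state(); m=R.from_quat(s["ee_rot"]).as_matrix(); w=np.arctan2(m[1,0],m[0,0])
    print("pos",s["position"].round(4) if hasattr(s["position"],"round") else s["position"],"yaw",round(w,4),"shift cm",(m.T@(np.array([x,y,z])-s["position"])*100).round(2),"drz",None if yaw is None else round(-(yaw-w),4))
E
python3 - <<'E'
from h import *
togo(.486,.2035,.028,1.085)
T=arm.read_camera("top")
for n in ["cup","amber_bottle","green_bottle","basket"]:
    for d in arm.look_for(n,T)[:2]: print(n,d["score"],d["position"])
E
```

```text
pos [0.4862 0.2031 0.1958] yaw 1.0835 shift cm [ 0.03 -0.04 16.78] drz -0.0015
cup 0.6 [0.6211, -0.2567, 0.028]
amber_bottle 0.83 [0.6403, -0.0915, 0.063]
green_bottle 0.76 [0.6406, 0.2329, 0.0664]
basket 0.76 [0.4794, -0.2112, 0.0548]
basket 0.19 [0.6223, -0.254, 0.0294]
```

>>> carry_out:
  xyz:
    - [0, 0, 4]
    - [0, 0, 4]
    - [0, 0, 3.5]
    - [0, 0, 2.5]
    - [0, 0, 1.6]
    - [0, 0, 0.8]
    - [0, 0, 0.3]
    - [0, 0, 0]
    - [0, 0, 0]
    - [0, 0, 0]
    - [0, 0, 0]
    - [0, 0, 0]
  dr:
    - [0, 0, 0]
    - [0, 0, 0]
    - [0, 0, 0]
    - [0, 0, 0]
    - [0, 0, 0]
    - [0, 0, 0]
    - [0, 0, 0]
    - [0, 0, 0]
    - [0, 0, 0]
    - [0, 0, 0]
    - [0, 0, 0]
    - [0, 0, 0]
  hand: [100, 100, 100, 100, 100, 100, 100, 100, 70, 50, 30, 15]

```text
t: 25.3
position: [0.4864, 0.2031, 0.0291]
ee_rot: [0.856, 0.516, 0.0, 0.0]
ft_force: [-0.0, -0.3, 0.0]
finger_gap: 0.0645
grip_force: 0.0
```

>>> carry_out:
  xyz:
    - [0, 0, 0]
    - [0, 0, 0]
    - [0, 0, 0]
    - [0, 0, 0]
    - [0, 0, 0]
    - [0, 0, 0]
  dr:
    - [0, 0, 0]
    - [0, 0, 0]
    - [0, 0, 0]
    - [0, 0, 0]
    - [0, 0, 0]
    - [0, 0, 0]
  hand: [15, 15, 15, 15, 15, 15]

```text
t: 25.9
position: [0.4861, 0.2031, 0.0286]
ee_rot: [0.856, 0.516, -0.0, -0.0]
ft_force: [-1.2, 0.1, -0.2]
finger_gap: 0.0299
grip_force: 20.0
```

Run:
```python
from h import *
togo(.6444,.090,.169,.12); print(arm.state()["finger_gap"],arm.state()["grip_force"])
```

```text
pos [0.4861 0.2031 0.0286] yaw 1.0849 shift cm [ -2.61  19.28 -14.04] drz 0.9649
0.029853262947751195 19.998491406440735
```

>>> carry_out:
  xyz:
    - [0, 0, -2]
    - [0, 0, -4]
    - [0, 0, -4]
    - [0, 0, -4]
    - [-0.3, 1.8, 0]
    - [-0.4, 3.5, 0]
    - [-0.5, 3.5, 0]
    - [-0.5, 3.5, 0]
    - [-0.5, 3.5, 0]
    - [-0.3, 2.2, 0]
    - [-0.1, 1.3, 0]
    - [0, 0, 0]
  dr:
    - [0, 0, 0]
    - [0, 0, 0]
    - [0, 0, 0]
    - [0, 0, 0]
    - [0, 0, 0]
    - [0, 0, 0]
    - [0, 0, 0]
    - [0, 0, 0]
    - [0, 0, 0]
    - [0, 0, 0]
    - [0, 0, 0]
    - [0, 0, 0]
  hand: [15, 15, 15, 15, 15, 15, 15, 15, 15, 15, 15, 15]

```text
t: 27.1
position: [0.6455, 0.088, 0.1664]
ee_rot: [0.857, 0.515, -0.001, -0.0]
ft_force: [0.2, 0.2, -1.8]
finger_gap: 0.03
grip_force: 20.0
```

>>> carry_out:
  xyz:
    - [0, 0, 0]
    - [0, 0, 0]
    - [0, 0, 0]
    - [0, 0, 0]
    - [0, 0, 0]
    - [0, 0, 0]
    - [0, 0, 0]
    - [0, 0, 0]
    - [0, 0, 0]
    - [0, 0, 0]
  dr:
    - [0, 0, 0.12]
    - [0, 0, 0.12]
    - [0, 0, 0.12]
    - [0, 0, 0.12]
    - [0, 0, 0.12]
    - [0, 0, 0.12]
    - [0, 0, 0.12]
    - [0, 0, 0.125]
    - [0, 0, 0]
    - [0, 0, 0]
  hand: [15, 15, 15, 15, 15, 15, 15, 15, 15, 15]

```text
t: 28.1
position: [0.6441, 0.0903, 0.1681]
ee_rot: [0.998, 0.062, -0.001, -0.0]
ft_force: [-0.1, -0.1, -2.2]
finger_gap: 0.0297
grip_force: 20.0
```

Run:
```python
from h import *
togo(.6444,.090,.0346,.12); p=arm.read_camera("wrist"); save(p,"w6.png")
```

```text
pos [0.6441 0.0903 0.1681] yaw 0.1237 shift cm [ 0.04  0.03 13.35] drz 0.0037
```

View pics/w6.png

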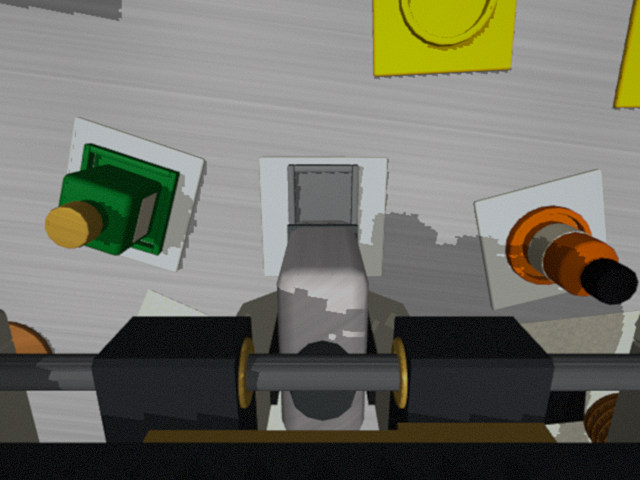

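The flask is lined up with its nest (rim from (289,165) to (358,165)). The green bottle at (105,205) and the amber bottle at (565,255) stand upright in their nests. Lowering the flask.

>>> carry_out:
  xyz:
    - [0, 0, 3]
    - [0, 0, 3]
    - [0, 0, 3]
    - [0, 0, 2]
    - [0, 0, 0.9]
    - [0, 0, 0.6]
    - [0, 0, 0.4]
    - [0, 0, 0.2]
    - [0, 0, 0.2]
    - [0, 0, 0]
  dr:
    - [0, 0, 0]
    - [0, 0, 0]
    - [0, 0, 0]
    - [0, 0, 0]
    - [0, 0, 0]
    - [0, 0, 0]
    - [0, 0, 0]
    - [0, 0, 0]
    - [0, 0, 0]
    - [0, 0, 0]
  hand: [15, 15, 15, 15, 15, 15, 15, 15, 15, 15]

```text
t: 29.15
position: [0.645, 0.09, 0.0361]
ee_rot: [0.998, 0.06, 0.0, 0.0]
ft_force: [-0.3, -0.2, -1.4]
finger_gap: 0.0302
grip_force: 20.0
```

>>> carry_out:
  xyz:
    - [0, 0, 0]
    - [0, 0, 0]
    - [0, 0, 0]
    - [0, 0, 0]
    - [0, 0, 0]
  dr:
    - [0, 0, 0]
    - [0, 0, 0]
    - [0, 0, 0]
    - [0, 0, 0]
    - [0, 0, 0]
  hand: [45, 60, 70, 70, 70]

```text
t: 29.65
position: [0.6448, 0.09, 0.0358]
ee_rot: [0.998, 0.06, 0.0, 0.0]
ft_force: [0.7, 0.4, -0.2]
finger_gap: 0.0626
grip_force: 0.0
```

>>> carry_out:
  xyz:
    - [0, 0, -2]
    - [0, 0, -4]
    - [0, 0, -4]
    - [0, 0, -4]
    - [0, 0, -4]
  dr:
    - [0, 0, 0]
    - [0, 0, 0]
    - [0, 0, 0]
    - [0, 0, 0]
    - [0, 0, 0]
  hand: [70, 70, 70, 70, 70]

```text
t: 30.15
position: [0.6445, 0.09, 0.2174]
ee_rot: [0.998, 0.06, 0.0, 0.0]
ft_force: [-0.1, -0.6, 0.1]
finger_gap: 0.0641
grip_force: 0.0
```

Run:
```python
from h import *
togo(.43,.345,.215,0)
```

```text
pos [0.6445 0.09   0.2174] yaw 0.1199 shift cm [-18.24 -27.89   0.24] drz 0.1199
```

>>> carry_out:
  xyz:
    - [-2.3, -3.5, 0]
    - [-2.3, -3.5, 0]
    - [-2.3, -3.5, 0]
    - [-2.3, -3.5, 0]
    - [-2.3, -3.5, 0]
    - [-2.3, -3.5, 0]
    - [-2.3, -3.5, 0]
    - [-2.1, -3.4, 0]
    - [0, 0, 0]
    - [0, 0, 0]
    - [0, 0, 0]
  dr:
    - [0, 0, 0]
    - [0, 0, 0]
    - [0, 0, 0]
    - [0, 0, 0]
    - [0, 0, 0]
    - [0, 0, 0]
    - [0, 0, 0]
    - [0, 0, 0]
    - [0, 0, 0.12]
    - [0, 0, 0]
    - [0, 0, 0]
  hand: [60, 60, 60, 60, 60, 60, 60, 60, 60, 60, 60]

```text
t: 31.25
position: [0.4309, 0.345, 0.2157]
ee_rot: [1.0, 0.001, 0.0, 0.0]
ft_force: [-0.3, 0.6, 0.6]
finger_gap: 0.0552
grip_force: 0.0
```

Run:
```python
from h import *
p=arm.read_camera("wrist"); save(p,"w7.png"); togo(.479,.351,.02,0)
for d in arm.look_for("lid",p)[:1]: print(d["score"],d["position"])
q=proj(p,[.479,.351,.005])[0]
h=colmask(p,((3,60,60),(25,255,255)),q,75); print(q,cv2.boundingRect(h)); print(fit("lid",[(p,h)],(.479,.351)))
T=arm.read_camera("top"); h=colmask(T,((0,60,40),(20,255,255)),proj(T,[.479,.351,.005])[0],24); print(fit("lid",[(T,h)],(.479,.351)))
```

```text
pos [0.4311 0.3447 0.2157] yaw 0.0017 shift cm [ 4.79 -0.63 19.57] drz 0.0017
[315.2303298  152.21137292] (272, 109, 81, 82)
(array([0.4798, 0.3538]), 0.032)
(array([0.4825, 0.3492]), 0.311)
```

View pics/w7.png

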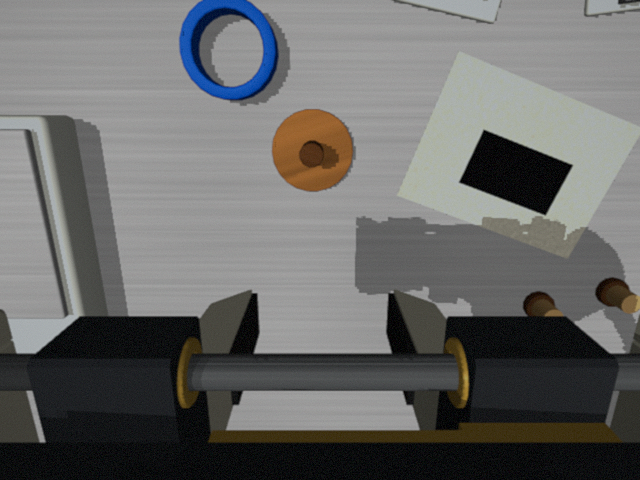

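The lid disc is at (313,150), knob up at (312,153). The blue ring at (228,50) is clear of the gripper. I'll grasp the knob.

>>> carry_out:
  xyz:
    - [2.4, -0.4, 0]
    - [2.5, -0.5, 0]
    - [0, 0, 4]
    - [0, 0, 4]
    - [0, 0, 4]
    - [0, 0, 3.4]
    - [0, 0, 2.5]
    - [0, 0, 1.5]
    - [0, 0, 0.7]
    - [0, 0, 0.3]
    - [0, 0, 0]
    - [0, 0, 0]
  dr:
    - [0, 0, 0]
    - [0, 0, 0]
    - [0, 0, 0]
    - [0, 0, 0]
    - [0, 0, 0]
    - [0, 0, 0]
    - [0, 0, 0]
    - [0, 0, 0]
    - [0, 0, 0]
    - [0, 0, 0]
    - [0, 0, 0]
    - [0, 0, 0]
  hand: [60, 60, 60, 60, 60, 60, 60, 60, 60, 60, 60, 30]
  newtons: 15

```text
t: 32.6
position: [0.4804, 0.3544, 0.0127]
ee_rot: [1.0, -0.0, 0.001, -0.0]
ft_force: [-0.2, 0.1, 0.0]
finger_gap: 0.0503
grip_force: 0.0
```

>>> carry_out:
  xyz:
    - [0, 0, 0]
    - [0, 0, 0]
    - [0, 0, 0]
    - [0, 0, 0]
    - [0, 0, 0]
    - [0, 0, 0]
  dr:
    - [0, 0, 0]
    - [0, 0, 0]
    - [0, 0, 0]
    - [0, 0, 0]
    - [0, 0, 0]
    - [0, 0, 0]
  hand: [8, 8, 8, 8, 8, 8]

```text
t: 33.2
position: [0.4797, 0.3542, 0.0118]
ee_rot: [1.0, -0.0, 0.0, -0.0]
ft_force: [0.1, 0.3, 2.4]
finger_gap: 0.0192
grip_force: 15.0
```

Run:
```python
from h import *
togo(.6205,-.2552,.2,0); p=arm.read_camera("top")
h=colmask(p,B,proj(p,[.621,-.255,.04])[0],30); print(fit("nest_cup",[(p,h)],(.621,-.255)))
for c in("top","scene"):
    p=arm.read_camera(c)
    for d in arm.look_for("cup",p)[:2]: print(c,d["score"],d["position"])
```

```text
pos [0.4797 0.3542 0.0118] yaw -0.0001 shift cm [ 14.08  60.94 -18.81] drz -0.0001
(array([ 0.6224, -0.256 ]), 0.083)
top 0.91 [0.6243, -0.256, 0.0289]
scene 0.93 [0.6337, -0.2536, 0.0536]
```

>>> carry_out:
  xyz:
    - [0, 0, -1]
    - [0, 0, -3]
    - [0, 0, -4]
    - [0, 0, -4]
    - [0, 0, -4]
    - [0, 0, -2.8]
    - [0.5, 2, 0]
    - [0.9, 3.8, 0]
    - [0.9, 3.8, 0]
    - [0.9, 3.8, 0]
    - [0.9, 3.8, 0]
    - [0.9, 3.8, 0]
  dr:
    - [0, 0, 0]
    - [0, 0, 0]
    - [0, 0, 0]
    - [0, 0, 0]
    - [0, 0, 0]
    - [0, 0, 0]
    - [0, 0, 0]
    - [0, 0, 0]
    - [0, 0, 0]
    - [0, 0, 0]
    - [0, 0, 0]
    - [0, 0, 0]
  hand: [8, 8, 8, 8, 8, 8, 8, 8, 8, 8, 8, 8]

```text
t: 34.65
position: [0.5296, 0.1426, 0.2001]
ee_rot: [1.0, 0.0, 0.0, 0.0]
ft_force: [0.5, 0.0, -1.1]
finger_gap: 0.0198
grip_force: 15.0
```

>>> carry_out:
  xyz:
    - [0.9, 3.8, 0]
    - [0.9, 3.8, 0]
    - [0.9, 3.8, 0]
    - [0.9, 3.8, 0]
    - [0.9, 3.8, 0]
    - [0.9, 3.8, 0]
    - [0.9, 3.8, 0]
    - [0.9, 3.8, 0]
    - [0.9, 3.8, 0]
    - [0.6, 3.7, 0]
    - [0.4, 2, 0]
    - [0, 0, 0]
  dr:
    - [0, 0, 0]
    - [0, 0, 0]
    - [0, 0, 0]
    - [0, 0, 0]
    - [0, 0, 0]
    - [0, 0, 0]
    - [0, 0, 0]
    - [0, 0, 0]
    - [0, 0, 0]
    - [0, 0, 0]
    - [0, 0, 0]
    - [0, 0, 0]
  hand: [8, 8, 8, 8, 8, 8, 8, 8, 8, 8, 8, 8]

```text
t: 35.85
position: [0.6202, -0.2579, 0.1992]
ee_rot: [1.0, -0.002, -0.0, 0.0]
ft_force: [-0.1, 0.0, -0.8]
finger_gap: 0.0196
grip_force: 15.0
```

>>> carry_out:
  xyz:
    - [0, 0, 0]
    - [0, 0, 0]
  dr:
    - [0, 0, 0]
    - [0, 0, 0]
  hand: [8, 8]

```text
t: 36.05
position: [0.6205, -0.2535, 0.1999]
ee_rot: [1.0, 0.0, -0.0, -0.0]
ft_force: [0.4, 0.9, -1.1]
finger_gap: 0.0198
grip_force: 15.0
```

Run:
```python
from h import *
togo(.6208,-.2552,.0878,0); p=arm.read_camera("wrist"); save(p,"w8.png"); print(proj(p,ring(.029,.076,8)+[.6208,-.2552,0]).round()[:,:].tolist())
```

```text
pos [ 0.6205 -0.2535  0.1999] yaw 0.0009 shift cm [ 0.03  0.17 11.21] drz 0.0009
[[324.0, 191.0], [292.0, 207.0], [285.0, 240.0], [307.0, 266.0], [341.0, 266.0], [363.0, 240.0], [357.0, 207.0], [324.0, 191.0]]
```

View pics/w8.png

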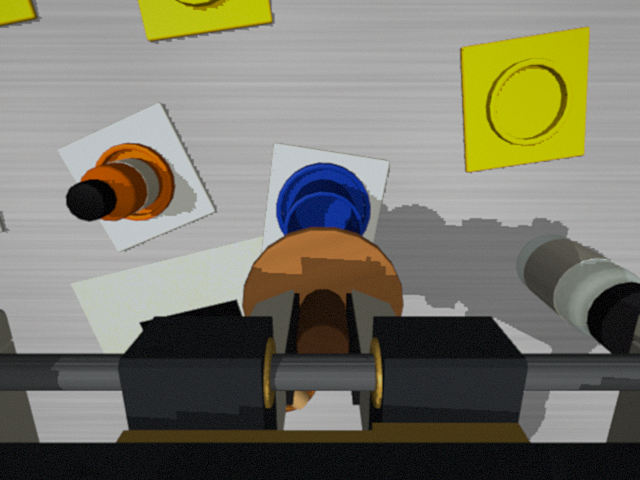

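The lid is held level over the cup. The cup rim top edge is at about (323,192), matching the predicted (324,191), and the amber bottle is standing in its nest at (110,190). Lowering the lid.

>>> carry_out:
  xyz:
    - [0, 0.1, 2]
    - [0, 0, 3]
    - [0, 0, 3]
    - [0, 0, 1.5]
    - [0, 0, 0.7]
    - [0, 0, 0.4]
    - [0, 0, 0.3]
    - [0, 0, 0.2]
    - [0, 0, 0]
    - [0, 0, 0]
  dr:
    - [0, 0, 0]
    - [0, 0, 0]
    - [0, 0, 0]
    - [0, 0, 0]
    - [0, 0, 0]
    - [0, 0, 0]
    - [0, 0, 0]
    - [0, 0, 0]
    - [0, 0, 0]
    - [0, 0, 0]
  hand: [8, 8, 8, 8, 8, 8, 8, 8, 8, 8]

```text
t: 37.1
position: [0.6209, -0.256, 0.0893]
ee_rot: [1.0, -0.0, 0.0, 0.0]
ft_force: [0.2, 0.8, -1.3]
finger_gap: 0.0195
grip_force: 15.0
```

>>> carry_out:
  xyz:
    - [0, 0, 0]
    - [0, 0, 0]
    - [0, 0, 0]
    - [0, 0, 0]
    - [0, 0, 0]
  dr:
    - [0, 0, 0]
    - [0, 0, 0]
    - [0, 0, 0]
    - [0, 0, 0]
    - [0, 0, 0]
  hand: [30, 45, 60, 60, 60]

```text
t: 37.6
position: [0.6206, -0.2559, 0.0887]
ee_rot: [1.0, -0.0, 0.0, 0.0]
ft_force: [-0.5, -0.9, 0.6]
finger_gap: 0.053
grip_force: 0.0
```

>>> carry_out:
  xyz:
    - [0, 0, -1]
    - [0, 0, -2]
    - [0, 0, -4]
    - [0, 0, -4]
    - [0, 0, -2]
    - [-4, 0, 0]
    - [-4, 0, 0]
    - [-4, 0, 0]
    - [0, 0, 0]
    - [0, 0, 0]
  dr:
    - [0, 0, 0]
    - [0, 0, 0]
    - [0, 0, 0]
    - [0, 0, 0]
    - [0, 0, 0]
    - [0, 0, 0]
    - [0, 0, 0]
    - [0, 0, 0]
    - [0, 0, 0]
    - [0, 0, 0]
  hand: [60, 60, 60, 60, 60, 60, 60, 60, 60, 60]

```text
t: 38.6
position: [0.5006, -0.2562, 0.2201]
ee_rot: [1.0, -0.001, 0.001, 0.001]
ft_force: [0.8, -0.2, -0.7]
finger_gap: 0.0548
grip_force: 0.0
```

Run:
```python
from h import *
T=arm.read_camera("top"); S=arm.read_camera("scene")
a=cv2.resize(T["img"][180:300,170:470],(780,312),interpolation=cv2.INTER_CUBIC)
b=cv2.resize(S["img"][205:325,170:500],(780,284),interpolation=cv2.INTER_CUBIC)
cv2.imwrite("pics/end.png",np.vstack([a,b])[:,:,::-1]); W=arm.read_camera("wrist")
for n,p in(("T",T),("S",S),("W",W)):
  for o in ("amber_bottle","green_bottle","flask","cup","lid","basket"):
    for d in arm.look_for(o,p)[:1]: print(n,o,round(d["score"],2),d["position"])
```

```text
T amber_bottle 0.56 [0.6379, -0.0929, 0.0643]
T green_bottle 0.77 [0.6327, 0.2353, 0.0685]
T flask 0.77 [0.6387, 0.0896, 0.0743]
T cup 0.55 [0.6001, -0.2307, 0.0219]
T lid 0.85 [0.6188, -0.2494, 0.0843]
T basket 0.49 [0.4798, -0.1857, 0.0562]
S amber_bottle 0.84 [0.6579, -0.095, 0.0578]
S green_bottle 0.84 [0.6629, 0.2366, 0.0593]
S flask 0.75 [0.6633, 0.0842, 0.0682]
S cup 0.65 [0.6432, -0.2469, 0.0417]
S lid 0.7 [0.6316, -0.2522, 0.0853]
S basket 0.6 [0.4984, -0.2125, 0.0586]
W amber_bottle 0.66 [0.6219, -0.1109, 0.0047]
W lid 0.86 [0.6161, -0.2579, 0.0795]
W basket 0.89 [0.482, -0.2182, 0.0571]
```

View pics/end.png

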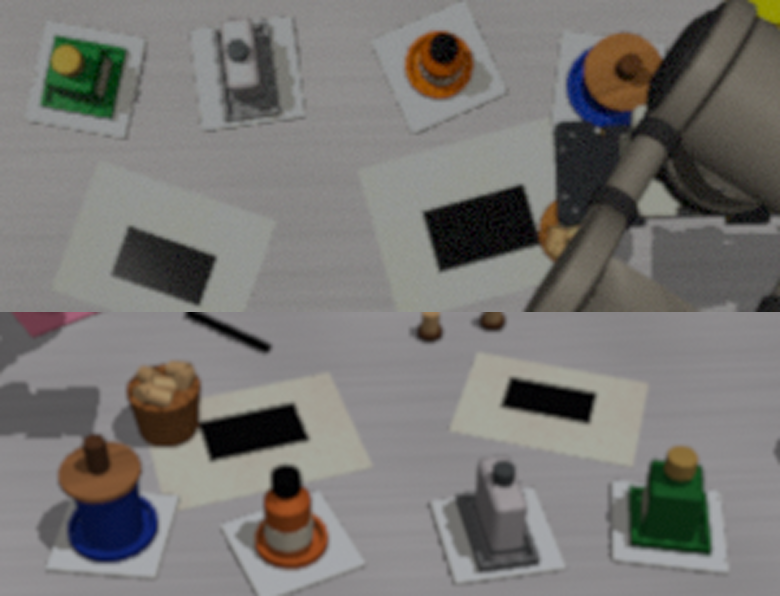

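The final view shows all four items upright in their nests, with the lid knob-up on the cup at crop (100,472) and the basket untouched. As a last check I'll overlay the predicted outlines for perfectly centred items.

Run:
```python
from h import *
S=arm.read_camera("scene"); k=4.4; o=np.array([185,243]); W=arm.read_camera("wrist")
M["lid"]=M["lid"]+[0,0,.076]
q=proj(W,[.621,-.255,.08])[0]; print(q); h=colmask(W,((3,60,50),(25,255,255)),q,95); print("lid W",fit("lid",[(W,h)],(.621,-.255)))
img=S["img"][243:323,185:365]
N=dict(cup=(.6208,-.255,0),lid=(.6208,-.255,0),green_bottle=(.641,.2448,-.22),flask=(.6444,.09,.12))
def tile(cx,ks):
    q=proj(S,[*N[ks[0]][:2],.04])[0]; x,y=int(q[0])-32,int(q[1])-38
    im=cv2.resize(S["img"][y:y+72,x:x+64],(260,292),interpolation=cv2.INTER_CUBIC).copy(); s=260/64
    for n in ks:
        x0,y0,a=N[n]; P=M[n]@R.from_euler("z",a).as_matrix().T+[x0,y0,0 if n=="lid" else .006]
        for mdl in (P,):
            g=cv2.convexHull(proj(S,mdl).astype(np.float32)).reshape(-1,2); g=((g-[x,y]+.5)*s).astype(int)
            cv2.polylines(im,[g],True,(255,0,255),1)
        if n!="lid":
            Pn=M["nest_"+n.split("_")[0]]; Pn=Pn[Pn[:,2]>.01]@R.from_euler("z",a).as_matrix().T+[x0,y0,0]
            g=cv2.convexHull(proj(S,Pn).astype(np.float32)).reshape(-1,2); cv2.polylines(im,[((g-[x,y]+.5)*s).astype(int)],True,(0,255,255),1)
    return im
cv2.imwrite("pics/ov.png",np.hstack([tile(0,["cup","lid"]),tile(0,["flask"]),tile(0,["green_bottle"])])[:,:,::-1])
```

```text
[320.37912756  51.37609425]
lid W (array([ 0.6202, -0.2565]), 0.077)
```

View pics/ov.png

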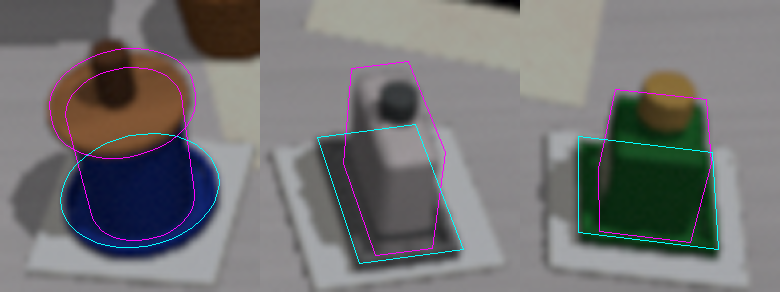

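The overlay matches within a few millimetres for cup with lid (tile centre 125,150), flask (395,150) and green bottle (660,160). All sit down in their nests. The wrist fit puts the lid at (0.620, −0.2565), about 1.5 mm from the cup's nest centre. Handing in.

```bash
python3 -c "
from plant import arm
print(arm.finish_job())"
```

```text
the job is handed in; nothing more can be done
None
```

The job is handed in: the amber bottle, green bottle, flask and cup each stand in their own nest, the lid is on the cup knob up, and the basket stands where it was; the hand-in returned no verdict.

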